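# Make up two casting kits on the plaster bench

## Task

Make up the two kits. In the green tray: the round plaster batt lying flat in the large compartment with its boss up, the terracotta cup standing upside down over the boss, its rim flat on the batt, and the red-capped jar upright in the small compartment. In the yellow tray: the plaster mould half flat in the large compartment, hollow side up, and the blue-capped jar upright in the small one; leave the white cup and the black-capped jar where they stand.

Things in the scene. Friction and masses are not known exactly. Their poses are not given: they have to be found in the camera images.
- batt_boss (a point): Round white plaster batt: a disc of 92 mm diameter, 16 mm thick, with a round boss of 36 mm diameter standing 22 mm up from its middle (38 mm tall in all), about 0.16 kg; to be lifted by the boss. Point on the axis half-way up the boss, 27 mm above the underside; z up.
- cup_clay_mid (a point): Terracotta (orange-brown) unglazed cup upside down on its rim: outside 58 mm wide over its lower 38 mm, rounding in to 38 mm at the foot on top; 62 mm tall, hollow, 52 mm wide inside, 50 mm deep; 0.11 kg. Loop handle along its own +x, out to 51 mm from the axis, 12 to 39 mm above the rim. Point on its axis, 31 mm above the rim; z up. Goes over the boss, 8 mm to spare all round.
- jar_red_mid (a point): Glass jar with a red screw cap, closed, upright: 50 mm diameter, 70 mm tall, about 0.15 kg. Point on its axis half-way up (35 mm above its underside); z up. For the green tray.
- mould_mid (a point): White plaster mould half, a block of 92 mm (its x) by 62 mm (its y) by 50 mm tall, lying with its hollow up: a pocket 28 mm deep, open at the -x end, between two long side walls; about 0.32 kg. To be gripped across its 62 mm width. Point at the centre of the block, 25 mm above its underside; z up.
- jar_blue_mid (a point): Glass jar with a blue screw cap, closed, upright: 50 mm diameter, 70 mm tall, about 0.15 kg. Point on its axis half-way up (35 mm above its underside); z up. For the yellow tray.
- cup_white_mid (a point): Glossy white glazed cup upside down on its rim: outside 58 mm wide over its lower 38 mm, rounding in to 38 mm at the foot on top; 62 mm tall, hollow, 52 mm wide inside, 50 mm deep; 0.11 kg. Loop handle along its own +x, out to 51 mm from the axis, 12 to 39 mm above the rim. Point on its axis, 31 mm above the rim; z up. Not part of a kit: stays.
- jar_black_mid (a point): Glass jar with a black screw cap, closed, upright: 50 mm diameter, 70 mm tall, about 0.15 kg. Point on its axis half-way up (35 mm above its underside); z up. Not part of a kit: stays.
- tray_green: Fixed low tray, green walls, light wood floor: 218 mm (x) by 136 mm (y), walls 6 mm thick, 20 mm high, floor 6 mm thick. A divider as high as the walls parts it: large compartment 124 by 124 mm, centred at x = -41 mm, y = 0; small one 76 mm (x) by 124 mm (y), centred at x = +65 mm, y = 0. Origin: centre of its underside, on the bench; z up.
- tray_yellow: Fixed low tray, yellow walls, light wood floor: 218 mm (x) by 136 mm (y), walls 6 mm thick, 20 mm high, floor 6 mm thick. A divider as high as the walls parts it: large compartment 124 by 124 mm, centred at x = -41 mm, y = 0; small one 76 mm (x) by 124 mm (y), centred at x = +65 mm, y = 0. Origin: centre of its underside, on the bench; z up.

How it is judged:
By the outcome, as a careful person would: the job done as asked, in the order asked, and still so for the second after the job is handed in, with the robot touching nothing.
It also fails if it takes over 109 s, if anything falls off the work surface, if the arm or the gripper's body presses on something with over 40 N, if the wrist force passes 120 N, or if a joint passes its speed limit or range.

## Robot

A 6-joint arm with a two-finger parallel gripper is mounted at the origin on the work surface. World frame = base frame: x ahead of the robot, y to its left, z up, the work surface at z = 0. Lengths are in mm, angles in degrees, forces in N, time in s.
With the tool pointing down it reaches from about 350 to 875 mm from the base axis. Payload 15.5 kg.
Tool frame: the origin (TCP) lies on the centre line of the jaws, within the pads' length; the fingertips stand 17 mm ahead of it and the grasp point (between the pads) lies 2 mm behind it (ctrl.tip_reach is the distance from the TCP to the fingertips, in mm); z points along the fingers, y is the line along which they close (so a half turn about z gives the same grasp; the last joint's range is limited). The gripper opens to 85 mm and grips with 20 to 120 N. Pads are 22 mm wide; open, the fingers measure 114 mm over their backs; the gripper's body (76 mm by 85 mm) begins 54 mm behind the grasp point. The pads swing forward as they close: fully open they stand 13 mm farther back than shut.
Start: joints at [-82.42, 28.281, 77.091, -0, 74.628, -5.472], TCP at [141.148, -608.855, 248.277] pointing down, gripper open.
Joint ranges: [-166.48, 166.48], [-47.26, 123.95], [12.59, 153.08], [-70.14, 250.14], [6.76, 159.57], [-176.63, 176.63]. Speed limits (degrees/s): [108.29, 108.29, 147.25, 172.46, 172.46, 172.46].

## Interface

Orientations are given as [roll, pitch, yaw] about the fixed x, y, z axes, in that order (R = Rz(yaw) Ry(pitch) Rx(roll)).
In Python, from workcell import ctrl gives the robot as it stands. The module is installed in compiled form; this text tells all that it offers.
- The arm moves only by the shell command python3 -m crank 'ROWS'. ROWS is JSON, a list of rows, each an object of numbers: "x", "y", "z": the shift along the tool's x, y, z in mm; "ax", "ay", "az": the turn, a rotation vector about the tool's x, y, z in rad; "hand": the finger opening in mm, from 0 to 85.4. A call has 1 to 12 rows; each row is the pose to reach, as a shift and turn from the pose commanded when the call began, along the tool's axes at that moment; what a row does not reach only later rows make up. A row lasts 1/8 s, in which the tool goes at most 62.5 mm and 10.7 degrees, less where a joint would pass 70% of its speed; a pose out of reach is approached as far as the arm can. A call with a gripper value outside its range is refused whole. The fingers move at their own pace and stop on an object; the grip force is fixed at half the most. Time passes only in rows, so rows that repeat a pose let the fingers close. It gives the time, the measured TCP pose, the force, the opening and the grip force at its end, in the units of the state.
- ctrl.sense(): the state, without advancing time (a new reading comes with each control period).
- ctrl.read_camera(name): name is "scene" or "top"; returns a dict with "frame" (480x640x3 uint8, red, green, blue), "camera_matrix" (3x3 intrinsics, pixels), "k1" (the pictures are not rectified: a ray, as slopes to the right and down, at radius r is drawn at 1 + k1 r^2 times it, then the intrinsics apply), "cam_to_world" (4x4, takes a point from camera to world coordinates). Camera axes: x right, y up, looking along -z (the intrinsics and any distortion apply to the point x, -y, -z); pixel columns grow to the right and rows downward; lengths in mm; the calibration is good to about 2 mm. A picture is of the moment at which its call begins. There is no depth.
- ctrl.finish_job(): hands the job in; it is judged then, once.
The state is a dict: "time": time; "qpos": joint angles; "joint_velocities": joint speeds; "joint_efforts": joint torques, N m; "position": TCP position; "orientation": TCP orientation; "force": force on the tool from outside, world axes, zero at the start; "ft_torque": the same for the moment, N m; "finger_gap": finger opening in mm; "finger_force": force on a finger pad.
Only numpy, scipy, OpenCV 4.12 (cv2) and the standard library are available. Lean on these libraries where they do the work, as an engineer would, in place of code of your own. Each camera call takes 0.05 s, during which the arm holds its last target. There are 200 camera calls.

## Working session

There is one attempt and no reset: what is moved stays moved. The work goes in short steps, Python scripts to look and compute and a shell command to move; the robot and the scene stay as the last step left them, time stands still between calls to the robot, and variables do not carry over. Pictures are saved under pics/ and viewed, at most 14 in all, crops included, and the job is handed in when it is done.

```bash
mkdir -p pics; cat > h.py <<'E'
import numpy as np, cv2
from workcell import ctrl
def cam(n):
    c=ctrl.read_camera(n); return c
def save(n,f):
    c=cam(n); cv2.imwrite('pics/'+f,c['frame'][:,:,::-1]); np.savez('pics/'+f+'.npz',**c); return c
def load(f): return dict(np.load('pics/'+f+'.npz'))
def ray(c,u,v):
    K=c['camera_matrix']; d=np.array([(u-K[0,2])/K[0,0],(v-K[1,2])/K[1,1]]); s=d.copy()
    for _ in range(20): s=d/(1+float(c['k1'])*(s@s))
    T=c['cam_to_world']; return T[:3,3],T[:3,:3]@np.array([s[0],-s[1],-1])
def onz(c,u,v,z):
    o,d=ray(c,u,v); return o+d*(z-o[2])/d[2]
def proj(c,p):
    T=c['cam_to_world']; q=T[:3,:3].T@(np.array(p,float)-T[:3,3]); s=np.array([q[0],-q[1]])/-q[2]
    s=s*(1+float(c['k1'])*(s@s)); K=c['camera_matrix']; return np.array([K[0,0]*s[0]+K[0,2],K[1,1]*s[1]+K[1,2]])
E
python3 - <<'E'
from h import *
for n in('top','scene'):
    c=save(n,n+'0.png'); print(c['camera_matrix'],c['k1'],c['cam_to_world'].round(3))
print(ctrl.sense())
E
```

```text
[[610.79336847   0.         320.80365531]
 [  0.         610.79336847 226.56642529]
 [  0.           0.           1.        ]] 0.05647470534866193 [[ 1.600000e-02  9.960000e-01 -8.500000e-02  4.659050e+02]
 [-1.000000e+00  1.700000e-02  1.100000e-02  7.509000e+00]
 [ 1.200000e-02  8.500000e-02  9.960000e-01  1.265097e+03]
 [ 0.000000e+00  0.000000e+00  0.000000e+00  1.000000e+00]]
[[549.36577044   0.         307.57795872]
 [  0.         549.36577044 241.58882127]
 [  0.           0.           1.        ]] 0.012799001878369739 [[-3.700000e-02 -6.540000e-01  7.560000e-01  1.189768e+03]
 [ 9.990000e-01 -3.100000e-02  2.100000e-02  1.858600e+01]
 [ 1.000000e-02  7.560000e-01  6.550000e-01  6.178660e+02]
 [ 0.000000e+00  0.000000e+00  0.000000e+00  1.000000e+00]]
{'time': 0.1, 'qpos': array([-8.24210417e+01,  2.83096578e+01,  7.71216423e+01,  5.96271585e-04,
        7.46274597e+01, -5.47232302e+00]), 'joint_velocities': array([-0.02133306, -0.08097688, -0.08765325,  0.04445984,  0.00608882,
       -0.09605736]), 'joint_efforts': array([ 2.65519091e-03, -8.83591533e+01, -3.84561968e+01,  1.17759723e-04,
        5.28323537e-03, -4.77294535e-06]), 'position': array([ 141.10230981, -608.57544706,  247.78941507]), 'orientation': array([-1.79941563e+02, -6.17577607e-03,  1.30511198e+01]), 'force': array([ 0.1674463 , -0.07714439,  0.45666927]), 'ft_torque': array([-0.00926341,  0.00070284, -0.01289991]), 'finger_force': 0.0, 'finger_gap': 85.41507211765297}
```

View pics/top0.png

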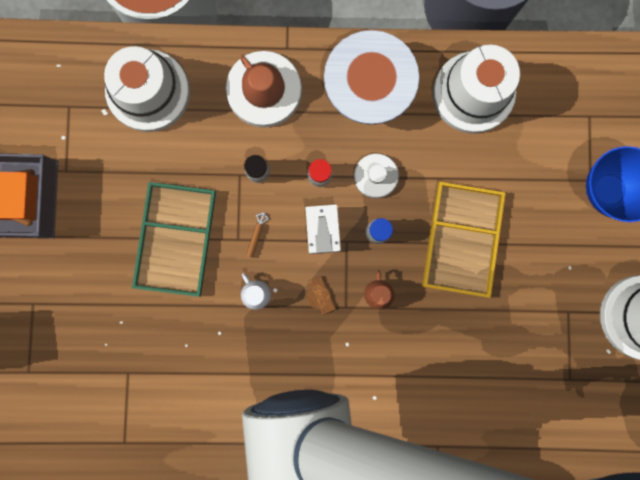

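View pics/scene0.png

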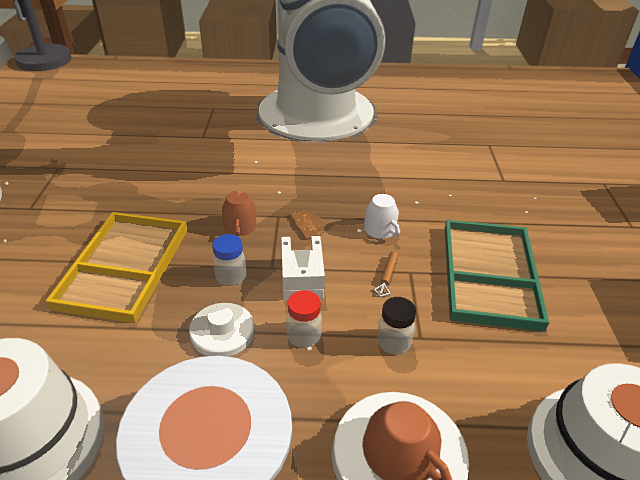

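The top view shows the black jar cap (256,167), red cap (319,170), batt (377,175), mould (323,229), blue cap (380,231), clay cup (379,292), white cup (256,294), green tray left (175,238) and yellow tray right (465,240). The large compartments are toward the robot, at the bottom of the picture. In the scene view the mould's open end faces the robot.

```bash
cat > meas.py <<'E'
from h import *
import sys
def hsv(c): return cv2.cvtColor(c['frame'],cv2.COLOR_RGB2HSV)
def mask(c,col,box):
    H=hsv(c).astype(int); h,s,v=H[...,0],H[...,1],H[...,2]
    m={'red':((h<5)|(h>174))&(s>200)&(v>110),'blue':(h>105)&(h<130)&(s>140),'green':(h>60)&(h<95)&(s>90),
       'yellow':(h>18)&(h<30)&(s>170)&(v>120),'white':(s<45)&(v>120),'clay':((h<8)|(h>175))&(s>110)&(v>30)}[col]
    o=np.zeros(m.shape,np.uint8); x0,y0,x1,y1=box; o[y0:y1,x0:x1]=m[y0:y1,x0:x1]*255
    n,l,st,_=cv2.connectedComponentsWithStats(o); k=1+np.argmax(st[1:,4]); return (l==k).astype(np.uint8)
def hull(c,m,z):
    cs,_=cv2.findContours(m,cv2.RETR_EXTERNAL,cv2.CHAIN_APPROX_NONE); k=max(cs,key=cv2.contourArea)
    return np.array([onz(c,u,v,z)[:2] for u,v in k[:,0]],np.float32)
def circ(c,m,z): 
    p=hull(c,m,z); e=cv2.fitEllipse(p); return np.round(e[0],1),np.round(e[1],1)
E
python3 - <<'E'
from meas import *
print(ctrl.tip_reach)
t,s=load('top0.png'),load('scene0.png')
T={'red':('red',(300,150,340,195),70),'blue':('blue',(360,210,400,250),70),'batt':('white',(345,145,410,205),16),'clay':('clay',(355,265,405,315),62)}
S={'red':('red',(280,285,330,325),70),'blue':('blue',(205,230,250,262),70),'batt':('white',(180,295,262,360),16),'clay':('clay',(215,185,265,240),62)}
for k in T:
    for c,D in((t,T),(s,S)):
        col,b,z=D[k]; m=mask(c,col,b); x,y,w,h=cv2.boundingRect(m); print(k,(x,y,w,h),m.sum(),*circ(c,m,z))
for k,b in(('green',(120,165,230,310)),('yellow',(410,165,520,310))):
    m=mask(t,k,b); p=hull(t,m,20); print(k,cv2.minAreaRect(p), cv2.boxPoints(cv2.minAreaRect(p)).round(0).tolist())
for k,b in(('green',(430,210,560,340)),('yellow',(40,205,195,330))):
    m=mask(s,k,b); p=hull(s,m,20); print(k,cv2.minAreaRect(p))
m=mask(t,'white',(295,195,350,262)); p=hull(t,m,50); print('mould',cv2.minAreaRect(p),cv2.boxPoints(cv2.minAreaRect(p)).round(0).tolist())
a=cv2.resize(t['frame'][150:320,295:420],None,fx=3.5,fy=3.5,interpolation=3)
b=cv2.resize(s['frame'][185:360,180:340],None,fx=3.4,fy=3.4,interpolation=3)
h=min(a.shape[0],b.shape[0]); o=np.hstack([a[:h],b[:h]]); o=cv2.resize(o,None,fx=.8,fy=.8); print(o.shape); cv2.imwrite('pics/c1.png',o[:,:,::-1])
E
```

```text
17.0
red (310, 160, 20, 21) 333 [680.2  -1.7] [38.2 40.4]
red (288, 291, 33, 30) 557 [684.6   1.5] [40.  51.2]
blue (370, 219, 23, 22) 393 [ 564.3 -123.5] [41.6 43.1]
blue (213, 234, 29, 26) 554 [ 572.6 -119.7] [43.4 57. ]
batt (355, 154, 43, 44) 1529 [ 680.9 -118.4] [88.2 91.5]
batt (189, 303, 65, 57) 2887 [ 691.2 -116.2] [ 89.7 106.9]Traceback (most recent call last):
  File "<stdin>", line 8, in <module>
  File "meas.py", line 9, in mask
    n,l,st,_=cv2.connectedComponentsWithStats(o); k=1+np.argmax(st[1:,4]); return (l==k).astype(np.uint8)
                                                      ~~~~~~~~~^^^^^^^^^^
    return _wrapfunc(a, 'argmax', axis=axis, out=out, **kwds)
    return bound(*args, **kwds)
ValueError: attempt to get argmax of an empty sequence
```

```bash
sed -i "s/'clay':.*}\[col\]/'clay':((h<9)|(h>172))\&(s>90)\&(v>25)}[col]/" meas.py
cat > m1.py <<'E'
from meas import *
t,s=load('top0.png'),load('scene0.png')
print(hsv(t)[294,379],hsv(t)[276,379],hsv(s)[215,238],hsv(t)[305,360])
a=cv2.resize(t['frame'][150:320,295:420],None,fx=3.5,fy=3.5,interpolation=3)
b=cv2.resize(s['frame'][185:360,180:340],None,fx=3.4,fy=3.4,interpolation=3)
h=min(a.shape[0],b.shape[0]); o=np.hstack([a[:h],b[:h]]); o=cv2.resize(o,None,fx=.8,fy=.8); cv2.imwrite('pics/c1.png',o[:,:,::-1])
for k,b in(('green',(120,165,230,310)),('yellow',(410,165,520,310))):
    m=mask(t,k,b); p=hull(t,m,20); print(k,cv2.minAreaRect(p), cv2.boxPoints(cv2.minAreaRect(p)).round(0).tolist())
for k,b in(('green',(430,210,560,340)),('yellow',(40,205,195,330))):
    m=mask(s,k,b); p=hull(s,m,20); print(k,cv2.minAreaRect(p))
m=mask(t,'white',(295,195,350,262)); p=hull(t,m,50); print('mould',cv2.minAreaRect(p),cv2.boxPoints(cv2.minAreaRect(p)).round(0).tolist())
m=mask(t,'clay',(355,265,405,315)); print(cv2.boundingRect(m),m.sum())
# body: opening removes handle
m2=cv2.morphologyEx(m,cv2.MORPH_OPEN,cv2.getStructuringElement(2,(13,13))); print(circ(t,m2,38),circ(t,m2,50))
d=(m&(1-m2)); n,l,st,ce=cv2.connectedComponentsWithStats(d); print(st[1:],[onz(t,*q,25).round(0) for q in ce[1:]])
E
python3 m1.py
```

```text
[  9 147 151] [  9 150 136] [ 10 153 120] [ 15 135 151]
green ((543.359375, 291.73602294921875), (134.6299591064453, 214.1500244140625), 83.58935546875) [[429.0, 237.0], [642.0, 213.0], [657.0, 347.0], [444.0, 371.0]]
yellow ((552.3626098632812, -298.36865234375), (141.310791015625, 219.40382385253906), 81.4528579711914) [[433.0, -352.0], [650.0, -385.0], [671.0, -245.0], [454.0, -212.0]]
green ((552.2496337890625, 291.5824890136719), (137.35435485839844, 233.46453857421875), 83.3541488647461)
yellow ((560.4078979492188, -292.9503479003906), (147.25933837890625, 232.35772705078125), 81.4716567993164)
mould ((565.54443359375, -9.618499755859375), (94.02955627441406, 63.844200134277344), 5.416477680206299) [[516.0, 18.0], [522.0, -46.0], [615.0, -37.0], [609.0, 27.0]]
(380, 283, 3, 2) 3Traceback (most recent call last):
  File "m1.py", line 14, in <module>
    m2=cv2.morphologyEx(m,cv2.MORPH_OPEN,cv2.getStructuringElement(2,(13,13))); print(circ(t,m2,38),circ(t,m2,50))
                                                                                      ~~~~^^^^^^^^^
  File "meas.py", line 14, in circ
    p=hull(c,m,z); e=cv2.fitEllipse(p); return np.round(e[0],1),np.round(e[1],1)
  File "meas.py", line 11, in hull
    cs,_=cv2.findContours(m,cv2.RETR_EXTERNAL,cv2.CHAIN_APPROX_NONE); k=max(cs,key=cv2.contourArea)
                                                                        ~~~^^^^^^^^^^^^^^^^^^^^^^^^
ValueError: max() iterable argument is empty
```

View pics/c1.png

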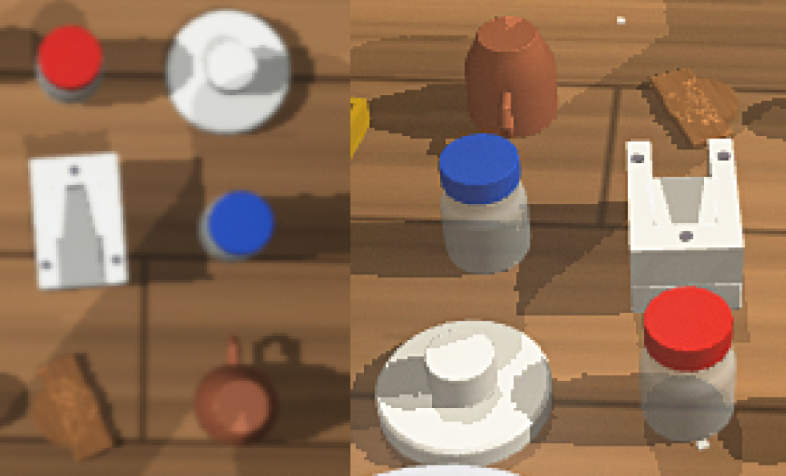

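The crop confirms it: the cup's handle points up at (235,345) in the crop (world +x), and the mould's pocket opens toward the robot. The batt boss is at crop (232,63), which is full-image (378,172).

```bash
sed -i "s/'clay':.*}\[col\]/'clay':((h<13)|(h>172))\&(s>125)\&(v>60)}[col]/" meas.py
cat > m2.py <<'E'
from meas import *
t,s=load('top0.png'),load('scene0.png')
m=mask(t,'clay',(355,272,405,315)); print(cv2.boundingRect(m),m.sum())
m2=cv2.morphologyEx(m,cv2.MORPH_OPEN,cv2.getStructuringElement(2,(13,13))); print(cv2.boundingRect(m2),circ(t,m2,25),circ(t,m2,40))
m=mask(s,'clay',(215,185,262,240)); print(cv2.boundingRect(m),m.sum())
for q in((378.7,270),(378.7,275)): print(onz(t,*q,28).round(0))
# boss top, both views ; sharp from local picks
print(onz(t,295+232/2.8,150+63/2.8,38),onz(s,180+(460-350)/2.72,185+355/2.72,38))
print(onz(s,180+(480-350)/2.72,185+153/2.72,70),onz(s,180+(688-350)/2.72,185+307/2.72,70))
print(onz(s,180+(508-350)/2.72,185+35/2.72,62))
print(onz(t,381.8,294.6,62))
q=ctrl.sense()
E
python3 m2.py
```

```text
(364, 272, 31, 38) 743
(364, 279, 30, 31) (array([ 437.6, -124.2]), array([55.5, 59.9])) (array([ 437.9, -122.7]), array([54.8, 59.2]))
(222, 191, 34, 45) 1256
[ 485. -125.   28.]
[ 475. -125.   28.]
[ 682.74282305 -120.2499569    38.        ] [ 683.21216126 -115.64230911   38.        ]
[ 562.25728593 -120.41978032   70.        ] [6.74482478e+02 6.01402650e-01 7.00000000e+01]
[ 440.29766619 -121.46041246   62.        ]
[ 436.79675055 -127.34352756   62.        ]
```

```bash
cat > go.py <<'E'
# usage: go.py x y z yaw -> row from present pose
from h import *; import sys
from scipy.spatial.transform import Rotation as R
x,y,z,w=map(float,sys.argv[1:]); s=ctrl.sense()
R0=R.from_euler('xyz',s['orientation'],degrees=True); R1=R.from_euler('xyz',[180,0,w],degrees=True)
print('t',round(s['time'],2),'pos',s['position'].round(1),s['orientation'].round(1),'F',s['force'].round(1),'gap',round(s['finger_gap'],1),round(s['finger_force'],1),'q',s['qpos'].round(0))
print('shift',R0.inv().apply(np.array([x,y,z])-s['position']).round(1),'turn',(R0.inv()*R1).as_rotvec().round(3))
E
python3 go.py 682 -118 120 0
```

```text
t 0.1 pos [ 141.1 -608.6  247.8] [-179.9   -0.    13.1] F [ 0.2 -0.1  0.5] gap 85.4 0.0 q [-82.  28.  77.   0.  75.  -5.]
shift [ 637.7 -355.6  128.2] turn [-0.001  0.     0.228]
```

```bash
python3 -m crank '[{"x":638,"y":-355.5,"z":60,"az":0.228,"hand":60},{"x":638,"y":-355.5,"z":60,"az":0.228,"hand":60},{"x":638,"y":-355.5,"z":60,"az":0.228,"hand":60},{"x":638,"y":-355.5,"z":60,"az":0.228,"hand":60},{"x":638,"y":-355.5,"z":60,"az":0.228,"hand":60},{"x":638,"y":-355.5,"z":60,"az":0.228,"hand":60},{"x":638,"y":-355.5,"z":60,"az":0.228,"hand":60},{"x":638,"y":-355.5,"z":60,"az":0.228,"hand":60},{"x":638,"y":-355.5,"z":60,"az":0.228,"hand":60},{"x":638,"y":-355.5,"z":60,"az":0.228,"hand":60},{"x":638,"y":-355.5,"z":60,"az":0.228,"hand":60},{"x":638,"y":-355.5,"z":60,"az":0.228,"hand":60}]'; python3 go.py 682 -118 120 0
```

```text
t 0.1 pos [ 141.1 -608.6  247.8] [-179.9   -0.    13.1] F [ 0.2 -0.1  0.5] gap 85.4 0.0 q [-82.  28.  77.   0.  75.  -5.]
shift [ 637.7 -355.6  128.2] turn [-0.001  0.     0.228]invalid input
```

```bash
python3 -m crank '[{"x":60,"y":-35,"z":10,"az":0.03,"hand":60}]'; python3 -m crank --help | head -20
```

```text
invalid input
invalid input: not JSON, or not a number
```

```bash
python3 -m crank '[{"x":50,"y":-28,"z":5,"ax":0,"ay":0,"az":0.02,"hand":60}]'
```

```text
time: 0.22
position: [182.3, -571.8, 242.9]
orientation: [179.9, 0.0, 11.7]
force: [2.0, 0.1, -0.6]
finger_gap: 69.8
finger_force: 0.0
```

```bash
python3 -m crank '[{"x":588,"y":-328,"z":65,"ax":0,"ay":0,"az":0.208,"hand":60},{"x":588,"y":-328,"z":65,"ax":0,"ay":0,"az":0.208,"hand":60},{"x":588,"y":-328,"z":65,"ax":0,"ay":0,"az":0.208,"hand":60},{"x":588,"y":-328,"z":65,"ax":0,"ay":0,"az":0.208,"hand":60},{"x":588,"y":-328,"z":65,"ax":0,"ay":0,"az":0.208,"hand":60},{"x":588,"y":-328,"z":65,"ax":0,"ay":0,"az":0.208,"hand":60},{"x":588,"y":-328,"z":65,"ax":0,"ay":0,"az":0.208,"hand":60},{"x":588,"y":-328,"z":65,"ax":0,"ay":0,"az":0.208,"hand":60},{"x":588,"y":-328,"z":65,"ax":0,"ay":0,"az":0.208,"hand":60},{"x":588,"y":-328,"z":65,"ax":0,"ay":0,"az":0.208,"hand":60},{"x":588,"y":-328,"z":65,"ax":0,"ay":0,"az":0.208,"hand":60},{"x":588,"y":-328,"z":65,"ax":0,"ay":0,"az":0.208,"hand":60}]'; python3 go.py 682 -118 50 0
```

```text
time: 1.72
position: [693.1, -124.8, 177.0]
orientation: [-180.0, 0.0, 0.2]
force: [-0.6, -0.3, -0.2]
finger_gap: 59.8
finger_force: 0.0
t 1.73 pos [ 693.1 -124.8  177. ] [-180.     0.     0.2] F [-0.6 -0.3 -0.2] gap 59.8 0.0 q [-15.  38.  69.   0.  72.  75.]
shift [-11.   -6.8 127. ] turn [-0.001  0.     0.004]
```

```bash
python3 -m crank '[{"x":-11,"y":-6.8,"z":60,"ax":0,"ay":0,"az":0.004,"hand":60},{"x":-11,"y":-6.8,"z":100,"ax":0,"ay":0,"az":0.004,"hand":60},{"x":-11,"y":-6.8,"z":125,"ax":0,"ay":0,"az":0.004,"hand":60},{"x":-11,"y":-6.8,"z":133,"ax":0,"ay":0,"az":0.004,"hand":60},{"x":-11,"y":-6.8,"z":140,"ax":0,"ay":0,"az":0.004,"hand":60},{"x":-11,"y":-6.8,"z":140,"ax":0,"ay":0,"az":0.004,"hand":60}]'; python3 - <<'E'
from h import *
t=save('top','t1.png');s=save('scene','s1.png')
a=cv2.resize(t['frame'][130:230,320:440],None,fx=3,fy=3); b=cv2.resize(s['frame'][230:360,150:290],(323,300)); cv2.imwrite('pics/c2.png',np.hstack([a,b])[:,:,::-1])
E
python3 go.py 682 -118 36 0
```

```text
time: 2.48
position: [680.4, -121.5, 38.8]
orientation: [180.0, -0.0, -0.3]
force: [0.9, 0.3, 0.1]
finger_gap: 59.9
finger_force: 0.0
t 2.58 pos [ 680.7 -121.4   39.2] [ 1.8e+02 -1.0e-01 -2.0e-01] F [0.8 0.4 0.5] gap 60.0 0.0 q [-15.  46.  77.  -0.  56.  75.]
shift [ 1.3 -3.4  3.2] turn [ 0.    -0.001 -0.004]
```

View pics/c2.png

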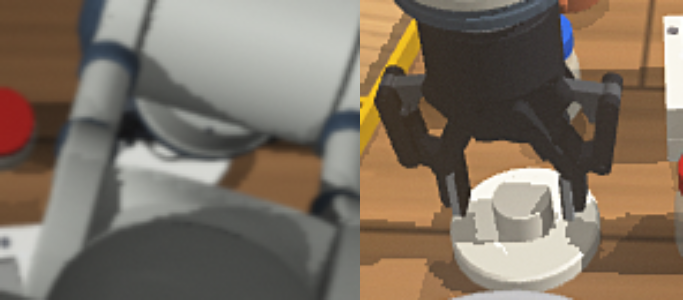

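The scene crop shows the fingers straddling the boss, which sits about 4 mm to +y of the jaw centre. I'll correct that and close.

```bash
python3 -m crank '[{"x":1,"y":-3.4,"z":0,"ax":0,"ay":0,"az":-0.004,"hand":60},{"x":1,"y":-3.4,"z":3,"ax":0,"ay":0,"az":-0.004,"hand":50},{"x":1,"y":-3.4,"z":3,"ax":0,"ay":0,"az":-0.004,"hand":40},{"x":1,"y":-3.4,"z":3,"ax":0,"ay":0,"az":-0.004,"hand":30},{"x":1,"y":-3.4,"z":3,"ax":0,"ay":0,"az":-0.004,"hand":25},{"x":1,"y":-3.4,"z":3,"ax":0,"ay":0,"az":-0.004,"hand":25},{"x":1,"y":-3.4,"z":3,"ax":0,"ay":0,"az":-0.004,"hand":25},{"x":1,"y":-3.4,"z":3,"ax":0,"ay":0,"az":-0.004,"hand":25}]';python3 go.py 503 296.5 36 0
```

```text
time: 3.58
position: [681.2, -117.8, 35.5]
orientation: [-180.0, -0.0, -0.0]
force: [-1.2, 1.3, 5.9]
finger_gap: 34.1
finger_force: 59.8
t 3.58 pos [ 681.2 -117.8   35.5] [-180.   -0.   -0.] F [-1.2  1.3  5.9] gap 34.1 59.8 q [-15.  47.  77.   0.  56.  75.]
shift [-178.3 -414.2   -0.5] turn [-0. -0. -0.]
```

```bash
python3 -m crank '[{"x":0,"y":0,"z":-15,"ax":0,"ay":0,"az":0,"hand":25},{"x":0,"y":0,"z":-40,"ax":0,"ay":0,"az":0,"hand":25},{"x":0,"y":0,"z":-75,"ax":0,"ay":0,"az":0,"hand":25},{"x":0,"y":0,"z":-105,"ax":0,"ay":0,"az":0,"hand":25},{"x":-8,"y":-20,"z":-115,"ax":0,"ay":0,"az":0,"hand":25},{"x":-24,"y":-55,"z":-115,"ax":0,"ay":0,"az":0,"hand":25},{"x":-41,"y":-95,"z":-115,"ax":0,"ay":0,"az":0,"hand":25},{"x":-58,"y":-135,"z":-115,"ax":0,"ay":0,"az":0,"hand":25},{"x":-75,"y":-175,"z":-115,"ax":0,"ay":0,"az":0,"hand":25},{"x":-92,"y":-215,"z":-115,"ax":0,"ay":0,"az":0,"hand":25},{"x":-110,"y":-255,"z":-115,"ax":0,"ay":0,"az":0,"hand":25},{"x":-127,"y":-295,"z":-115,"ax":0,"ay":0,"az":0,"hand":25}]'
python3 -m crank '[{"x":-17,"y":-40,"z":0,"ax":0,"ay":0,"az":0,"hand":25},{"x":-34,"y":-80,"z":0,"ax":0,"ay":0,"az":0,"hand":25},{"x":-46,"y":-108,"z":0,"ax":0,"ay":0,"az":0,"hand":25},{"x":-51,"y":-119,"z":0,"ax":0,"ay":0,"az":0,"hand":25},{"x":-51,"y":-119,"z":0,"ax":0,"ay":0,"az":0,"hand":25},{"x":-51,"y":-119,"z":0,"ax":0,"ay":0,"az":0,"hand":25}]';python3 go.py 503 296.5 50 0
python3 - <<'E'
from h import *
t=save('top','t2.png');s=save('scene','s2.png')
cv2.imwrite('pics/c3.png',np.vstack([t['frame'],s['frame']])[:,:,::-1][:, :][::2,::2])
E
```

```text
time: 5.08
position: [552.4, 179.0, 150.1]
orientation: [180.0, 0.1, 0.0]
force: [0.9, -0.7, -1.7]
finger_gap: 33.8
finger_force: 59.9
time: 5.82
position: [503.5, 295.4, 150.2]
orientation: [180.0, 0.0, -0.0]
force: [1.1, 0.0, -1.5]
finger_gap: 34.2
finger_force: 59.9
t 5.83 pos [503.5 295.4 150.2] [180.   0.  -0.] F [ 1.1  0.  -1.5] gap 34.2 59.9 q [ 25.  31.  89.  -0.  59. 115.]
shift [ -0.5  -1.1 100.2] turn [ 0.     0.    -0.001]
```

View pics/c3.png

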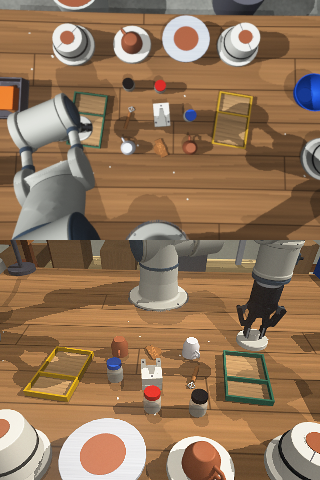

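The batt hangs level over the green tray's large compartment. I'll lower it now.

```bash
python3 -m crank '[{"x":0,"y":-1,"z":25,"ax":0,"ay":0,"az":0,"hand":25},{"x":0,"y":-1,"z":60,"ax":0,"ay":0,"az":0,"hand":25},{"x":0,"y":-1,"z":90,"ax":0,"ay":0,"az":0,"hand":25},{"x":0,"y":-1,"z":102,"ax":0,"ay":0,"az":0,"hand":25},{"x":0,"y":-1,"z":106,"ax":0,"ay":0,"az":0,"hand":25},{"x":0,"y":-1,"z":107.5,"ax":0,"ay":0,"az":0,"hand":25},{"x":0,"y":-1,"z":108,"ax":0,"ay":0,"az":0,"hand":25},{"x":0,"y":-1,"z":108,"ax":0,"ay":0,"az":0,"hand":25}]';python3 go.py 503 296.5 42 0
```

```text
time: 6.92
position: [503.6, 297.3, 42.9]
orientation: [-180.0, -0.0, -0.0]
force: [-0.1, 0.3, -1.5]
finger_gap: 33.8
finger_force: 59.9
t 6.92 pos [503.6 297.3  42.9] [-180.   -0.   -0.] F [-0.1  0.3 -1.5] gap 33.8 59.9 q [ 25.  40.  94.  -0.  46. 115.]
shift [-0.6  0.8  0.9] turn [-0.    -0.001 -0.   ]
```

```bash
python3 -m crank '[{"x":0,"y":0,"z":1,"ax":0,"ay":0,"az":0,"hand":25},{"x":0,"y":0,"z":1.5,"ax":0,"ay":0,"az":0,"hand":25},{"x":0,"y":0,"z":1.5,"ax":0,"ay":0,"az":0,"hand":40},{"x":0,"y":0,"z":0,"ax":0,"ay":0,"az":0,"hand":60},{"x":0,"y":0,"z":0,"ax":0,"ay":0,"az":0,"hand":60},{"x":0,"y":0,"z":-20,"ax":0,"ay":0,"az":0,"hand":60},{"x":0,"y":0,"z":-60,"ax":0,"ay":0,"az":0,"hand":80},{"x":0,"y":0,"z":-105,"ax":0,"ay":0,"az":0,"hand":80},{"x":0,"y":0,"z":-105,"ax":0,"ay":0,"az":0,"hand":80}]';python3 go.py 438 -124 110 0
```

```text
time: 8.05
position: [504.9, 298.0, 150.5]
orientation: [-179.9, -0.3, -0.0]
force: [0.1, -0.3, -1.5]
finger_gap: 79.8
finger_force: 0.0
t 8.05 pos [504.9 298.  150.5] [-179.9   -0.3   -0. ] F [ 0.1 -0.3 -1.5] gap 79.8 0.0 q [ 25.  31.  89.  -0.  59. 115.]
shift [-67.1 422.1  39.1] turn [-0.002 -0.005 -0.   ]
```

```bash
python3 -m crank '[{"x":-66,"y":422,"z":0,"ax":0,"ay":0,"az":0,"hand":80},{"x":-66,"y":422,"z":0,"ax":0,"ay":0,"az":0,"hand":80},{"x":-66,"y":422,"z":0,"ax":0,"ay":0,"az":0,"hand":80},{"x":-66,"y":422,"z":0,"ax":0,"ay":0,"az":0,"hand":80},{"x":-66,"y":422,"z":0,"ax":0,"ay":0,"az":0,"hand":80},{"x":-66,"y":422,"z":0,"ax":0,"ay":0,"az":0,"hand":80},{"x":-66,"y":422,"z":0,"ax":0,"ay":0,"az":0,"hand":80},{"x":-66,"y":422,"z":0,"ax":0,"ay":0,"az":0,"hand":80},{"x":-66,"y":422,"z":10,"ax":0,"ay":0,"az":0,"hand":80},{"x":-66,"y":422,"z":10,"ax":0,"ay":0,"az":0,"hand":80},{"x":-66,"y":422,"z":10,"ax":0,"ay":0,"az":0,"hand":80}]'
python3 go.py 438 -124 28 0
python3 - <<'E'
from meas import *
t=save('top','t3.png');s=save('scene','s3.png')
m=mask(t,'white',(140,228,215,300)); print('batt',cv2.boundingRect(m),circ(t,m,22))
a=cv2.resize(t['frame'][170:310,120:230],(314,400)); b=cv2.resize(s['frame'][170:340,180:560],(480,215)); c=cv2.resize(s['frame'][140:260,170:320],(480,384))
o=np.zeros((600,794,3),np.uint8); o[:400,:314]=a; o[:215,314:]=b; o[215:599,314:]=c; cv2.imwrite('pics/c4.png',o[:,:,::-1])
E
```

```text
time: 9.43
position: [437.2, -123.8, 137.0]
orientation: [-180.0, 0.0, 0.1]
force: [0.9, 1.1, -0.4]
finger_gap: 79.9
finger_force: 0.0
t 9.43 pos [ 437.2 -123.8  137. ] [-1.8e+02  0.0e+00  1.0e-01] F [ 0.9  1.1 -0.4] gap 79.9 0.0 q [-23.  24. 108.   0.  48.  67.]
shift [  0.9   0.2 109. ] turn [-0.     0.001  0.001]
batt (148, 236, 46, 45) (array([503.9, 295.3]), array([89.6, 91. ]))
```

View pics/c4.png

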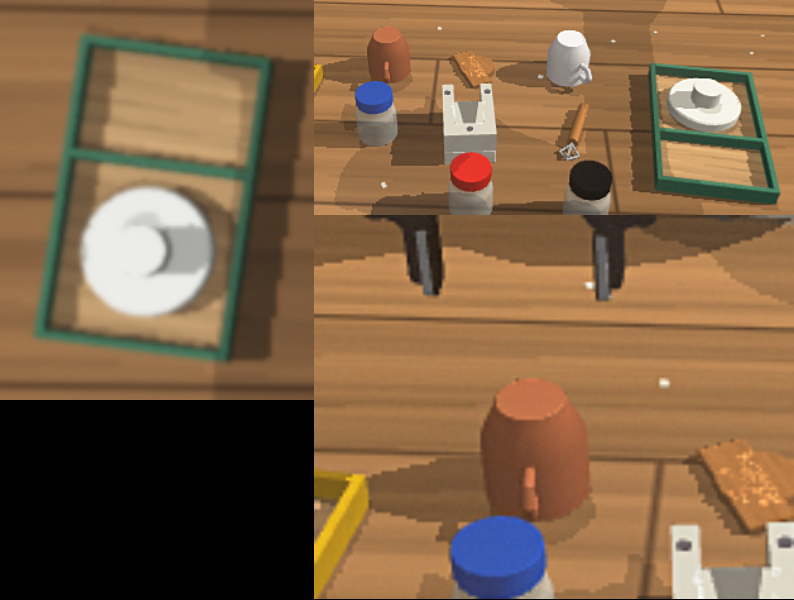

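The batt lies flat in the large compartment. The cup's axis is at scene column 239, and the fingertips are centred near column 232.

```bash
python3 - <<'E'
from h import *
s=load('s3.png');t=load('t3.png')
def atx(c,u,v,x):
    o,d=ray(c,u,v); return (o+d*(x-o[0])/d[0]).round(1)
print(atx(s,239,212,438),atx(s,232,164,438))
print(proj(s,[438,-124,40]),proj(s,[437.2,-123.8,120]))
t0=load('top0.png'); print(proj(t0,[438,-124,60]),proj(t0,[438,-124,0]),proj(t0,[438+29,-124,20]),proj(t0,[438,-124+29,20]),proj(t0,[438,-124-29,20]),proj(t0,[438-29,-124,20]))
E
```

```text
[ 438.  -122.5   29.8] [ 438.  -126.8  128.1]
[237.73017204 207.32475853] [234.3079259  167.99586117]
[379.98564781 293.92694631] [376.81178445 293.19448669] [377.93302374 279.060441  ] [363.53417229 293.19345628] [392.14044108 293.6721633 ] [377.74140667 307.87080167]
```

```bash
python3 -m crank '[{"x":1,"y":-0.8,"z":40,"ax":0,"ay":0,"az":0,"hand":80},{"x":1,"y":-0.8,"z":75,"ax":0,"ay":0,"az":0,"hand":80},{"x":1,"y":-0.8,"z":98,"ax":0,"ay":0,"az":0,"hand":80},{"x":1,"y":-0.8,"z":109,"ax":0,"ay":0,"az":0,"hand":80},{"x":1,"y":-0.8,"z":109,"ax":0,"ay":0,"az":0,"hand":80},{"x":1,"y":-0.8,"z":109,"ax":0,"ay":0,"az":0,"hand":72},{"x":1,"y":-0.8,"z":109,"ax":0,"ay":0,"az":0,"hand":66},{"x":1,"y":-0.8,"z":109,"ax":0,"ay":0,"az":0,"hand":60},{"x":1,"y":-0.8,"z":109,"ax":0,"ay":0,"az":0,"hand":50},{"x":1,"y":-0.8,"z":109,"ax":0,"ay":0,"az":0,"hand":50},{"x":1,"y":-0.8,"z":109,"ax":0,"ay":0,"az":0,"hand":50}]'; python3 go.py 504 297.5 150 0
```

```text
time: 10.9
position: [438.5, -124.1, 29.2]
orientation: [180.0, -0.1, -0.0]
force: [-2.2, 2.0, 25.0]
finger_gap: 57.0
finger_force: 58.4
t 10.9 pos [ 438.5 -124.1   29.2] [ 1.8e+02 -1.0e-01 -0.0e+00] F [-2.2  2.  25. ] gap 57.0 58.4 q [-23.  36. 113.   0.  31.  67.]
shift [  65.5 -421.5 -120.9] turn [ 0.    -0.001 -0.   ]
```

```bash
python3 -m crank '[{"x":0,"y":0,"z":-12,"ax":0,"ay":0,"az":0,"hand":50},{"x":0,"y":0,"z":-40,"ax":0,"ay":0,"az":0,"hand":50},{"x":0,"y":0,"z":-75,"ax":0,"ay":0,"az":0,"hand":50},{"x":0,"y":0,"z":-105,"ax":0,"ay":0,"az":0,"hand":50},{"x":2,"y":-15,"z":-121,"ax":0,"ay":0,"az":0,"hand":50},{"x":8,"y":-50,"z":-121,"ax":0,"ay":0,"az":0,"hand":50},{"x":14,"y":-90,"z":-121,"ax":0,"ay":0,"az":0,"hand":50},{"x":20,"y":-130,"z":-121,"ax":0,"ay":0,"az":0,"hand":50},{"x":26,"y":-170,"z":-121,"ax":0,"ay":0,"az":0,"hand":50},{"x":32,"y":-210,"z":-121,"ax":0,"ay":0,"az":0,"hand":50},{"x":39,"y":-250,"z":-121,"ax":0,"ay":0,"az":0,"hand":50},{"x":45,"y":-290,"z":-121,"ax":0,"ay":0,"az":0,"hand":50}]'
python3 -m crank '[{"x":6,"y":-40,"z":0,"ax":0,"ay":0,"az":0,"hand":50},{"x":12,"y":-80,"z":0,"ax":0,"ay":0,"az":0,"hand":50},{"x":18,"y":-115,"z":0,"ax":0,"ay":0,"az":0,"hand":50},{"x":20.5,"y":-131,"z":0,"ax":0,"ay":0,"az":0,"hand":50},{"x":20.5,"y":-131,"z":0,"ax":0,"ay":0,"az":0,"hand":50},{"x":20.5,"y":-131,"z":0,"ax":0,"ay":0,"az":0,"hand":50}]'; python3 go.py 504 297.5 70 0
python3 - <<'E'
from h import *
s=save('scene','s4.png'); cv2.imwrite('pics/c5.png',cv2.resize(s['frame'][130:330,420:580],(480,600))[:,:,::-1])
E
```

```text
time: 12.4
position: [483.2, 167.4, 149.8]
orientation: [-180.0, -0.0, -0.0]
force: [0.8, -0.6, -0.2]
finger_gap: 57.0
finger_force: 64.1
time: 13.15
position: [503.5, 295.9, 149.3]
orientation: [180.0, 0.0, -0.0]
force: [-0.2, -0.4, -0.9]
finger_gap: 56.9
finger_force: 64.1
t 13.15 pos [503.5 295.9 149.3] [180.   0.  -0.] F [-0.2 -0.4 -0.9] gap 56.9 64.1 q [ 25.  31.  89.  -0.  59. 115.]
shift [ 0.5 -1.6 79.3] turn [ 0.     0.001 -0.001]
```

View pics/c5.png

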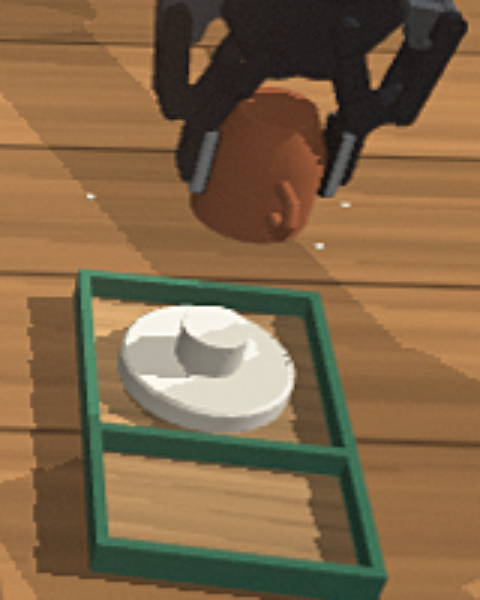

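The cup hangs centred between the pads, with its rim bottom at crop (262,240) and its handle facing the camera. I'll check its tilt numerically before lowering.

```bash
python3 - <<'E'
from meas import *
s=load('s4.png')
a=np.linspace(0,6.28,60)
f=lambda r,z:np.array([proj(s,[503.5+r*np.cos(i),296+r*np.sin(i),z]) for i in a])
for n,r,z in(('rim',29,120),('shoulder',29,158),('foot',19,182)):
    p=(f(r,z)-[420,130])*3; print(n,p.min(0).round(),p.max(0).round())
print((proj(s,[554,296,133])-[420,130])*3,(proj(s,[554,296,158])-[420,130])*3)
E
```

```text
rim [189. 176.] [308. 244.]
shoulder [206. 115.] [329. 182.]
foot [239.  85.] [321. 128.]
[279.21407731 250.3441763 ] [292.81889955 208.31538161]
```

```bash
python3 -m crank '[{"x":0.5,"y":-1.6,"z":15,"ax":0,"ay":0,"az":0,"hand":50},{"x":0.5,"y":-1.6,"z":40,"ax":0,"ay":0,"az":0,"hand":50},{"x":0.5,"y":-1.6,"z":60,"ax":0,"ay":0,"az":0,"hand":50},{"x":0.5,"y":-1.6,"z":74,"ax":0,"ay":0,"az":0,"hand":50},{"x":0.5,"y":-1.6,"z":84,"ax":0,"ay":0,"az":0,"hand":50},{"x":0.5,"y":-1.6,"z":92,"ax":0,"ay":0,"az":0,"hand":50},{"x":0.5,"y":-1.6,"z":96,"ax":0,"ay":0,"az":0,"hand":50},{"x":0.5,"y":-1.6,"z":96.5,"ax":0,"ay":0,"az":0,"hand":50}]'; python3 go.py 504 297.5 51.2 0
```

```text
time: 14.2
position: [504.4, 298.6, 52.8]
orientation: [-180.0, -0.0, -0.0]
force: [0.1, 0.6, -1.3]
finger_gap: 57.0
finger_force: 64.1
t 14.2 pos [504.4 298.6  52.8] [-180.   -0.   -0.] F [ 0.1  0.6 -1.3] gap 57.0 64.1 q [ 25.  39.  93.   0.  48. 115.]
shift [-0.4  1.1  1.6] turn [-0. -0. -0.]
```

```bash
python3 -m crank '[{"x":0,"y":0.6,"z":1,"ax":0,"ay":0,"az":0,"hand":50},{"x":0,"y":0.6,"z":2,"ax":0,"ay":0,"az":0,"hand":50},{"x":0,"y":0.6,"z":2,"ax":0,"ay":0,"az":0,"hand":60},{"x":0,"y":0.6,"z":1,"ax":0,"ay":0,"az":0,"hand":76},{"x":0,"y":0.6,"z":1,"ax":0,"ay":0,"az":0,"hand":76},{"x":0,"y":0.6,"z":-15,"ax":0,"ay":0,"az":0,"hand":76},{"x":0,"y":0.6,"z":-60,"ax":0,"ay":0,"az":0,"hand":76},{"x":0,"y":0.6,"z":-105,"ax":0,"ay":0,"az":0,"hand":76},{"x":0,"y":0.6,"z":-105,"ax":0,"ay":0,"az":0,"hand":76}]'; python3 go.py 678 -1 150 0
```

```text
time: 15.32
position: [506.0, 298.9, 162.2]
orientation: [-179.8, -0.4, -0.0]
force: [0.7, -0.6, -0.2]
finger_gap: 76.0
finger_force: 0.0
t 15.32 pos [506.  298.9 162.2] [-179.8   -0.4   -0. ] F [ 0.7 -0.6 -0.2] gap 76.0 0.0 q [ 25.  31.  88.   0.  61. 115.]
shift [171.9 299.9  12.4] turn [-0.003 -0.006 -0.   ]
```

```bash
python3 -m crank '[{"x":171,"y":299,"z":12,"ax":0,"ay":0,"az":0,"hand":76},{"x":171,"y":299,"z":12,"ax":0,"ay":0,"az":0,"hand":76},{"x":171,"y":299,"z":12,"ax":0,"ay":0,"az":0,"hand":76},{"x":171,"y":299,"z":12,"ax":0,"ay":0,"az":0,"hand":76},{"x":171,"y":299,"z":12,"ax":0,"ay":0,"az":0,"hand":76},{"x":171,"y":299,"z":12,"ax":0,"ay":0,"az":0,"hand":76},{"x":171,"y":299,"z":12,"ax":0,"ay":0,"az":0,"hand":76},{"x":171,"y":299,"z":12,"ax":0,"ay":0,"az":0,"hand":76},{"x":171,"y":299,"z":12,"ax":0,"ay":0,"az":0,"hand":76},{"x":171,"y":299,"z":12,"ax":0,"ay":0,"az":0,"hand":76}]'; python3 go.py 678 -1 42 0
python3 - <<'E'
from meas import *
t=save('top','t5.png');s=save('scene','s5.png')
a=cv2.resize(t['frame'][170:310,120:230],(314,400)); b=cv2.resize(s['frame'][170:350,420:580],(480,540))
o=np.zeros((540,794,3),np.uint8); o[:400,:314]=a; o[:,314:]=b; cv2.imwrite('pics/c6.png',o[:,:,::-1])
E
```

```text
time: 16.58
position: [675.0, -0.2, 145.9]
orientation: [-180.0, 0.0, 0.0]
force: [1.1, 0.1, -0.0]
finger_gap: 76.0
finger_force: 0.0
t 16.57 pos [ 6.750e+02 -2.000e-01  1.459e+02] [-180.    0.    0.] F [ 1.1  0.1 -0. ] gap 76.0 0.0 q [-5. 38. 76.  0. 66. 85.]
shift [  3.    0.8 103.9] turn [-0.     0.     0.001]
```

View pics/c6.png

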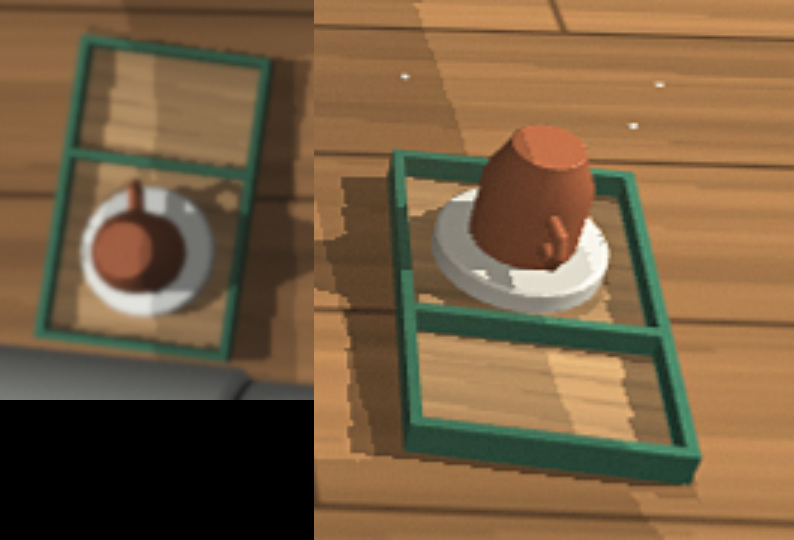

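The cup stands rim-flat over the boss with its handle inside the tray. Next is the red jar.

```bash
python3 -m crank '[{"x":3,"y":0.5,"z":35,"ax":0,"ay":0,"az":0,"hand":76},{"x":3,"y":0.5,"z":70,"ax":0,"ay":0,"az":0,"hand":76},{"x":3,"y":0.5,"z":95,"ax":0,"ay":0,"az":0,"hand":76},{"x":3,"y":0.5,"z":104,"ax":0,"ay":0,"az":0,"hand":76},{"x":3,"y":0.5,"z":104,"ax":0,"ay":0,"az":0,"hand":76},{"x":3,"y":0.5,"z":104,"ax":0,"ay":0,"az":0,"hand":66},{"x":3,"y":0.5,"z":104,"ax":0,"ay":0,"az":0,"hand":58},{"x":3,"y":0.5,"z":104,"ax":0,"ay":0,"az":0,"hand":52},{"x":3,"y":0.5,"z":104,"ax":0,"ay":0,"az":0,"hand":42},{"x":3,"y":0.5,"z":104,"ax":0,"ay":0,"az":0,"hand":42},{"x":3,"y":0.5,"z":104,"ax":0,"ay":0,"az":0,"hand":42}]'; python3 go.py 608.6 285 150 0
```

```text
time: 18.05
position: [678.7, -1.4, 43.0]
orientation: [-180.0, -0.1, -0.0]
force: [-3.6, 2.0, 13.6]
finger_gap: 46.9
finger_force: 60.3
t 18.05 pos [678.7  -1.4  43. ] [-1.8e+02 -1.0e-01 -0.0e+00] F [-3.6  2.  13.6] gap 46.9 60.3 q [-5. 45. 79.  0. 56. 85.]
shift [ -70.  -286.4 -107.1] turn [-0.    -0.001 -0.   ]
```

```bash
python3 -m crank '[{"x":0,"y":0,"z":-12,"ax":0,"ay":0,"az":0,"hand":42},{"x":0,"y":0,"z":-40,"ax":0,"ay":0,"az":0,"hand":42},{"x":0,"y":0,"z":-75,"ax":0,"ay":0,"az":0,"hand":42},{"x":0,"y":0,"z":-105,"ax":0,"ay":0,"az":0,"hand":42},{"x":-5,"y":-20,"z":-125,"ax":0,"ay":0,"az":0,"hand":42},{"x":-13,"y":-55,"z":-125,"ax":0,"ay":0,"az":0,"hand":42},{"x":-23,"y":-95,"z":-125,"ax":0,"ay":0,"az":0,"hand":42},{"x":-33,"y":-135,"z":-125,"ax":0,"ay":0,"az":0,"hand":42},{"x":-43,"y":-175,"z":-125,"ax":0,"ay":0,"az":0,"hand":42},{"x":-53,"y":-215,"z":-125,"ax":0,"ay":0,"az":0,"hand":42},{"x":-62,"y":-250,"z":-125,"ax":0,"ay":0,"az":0,"hand":42},{"x":-68,"y":-275,"z":-125,"ax":0,"ay":0,"az":0,"hand":42}]'
python3 -m crank '[{"x":-2,"y":-11.4,"z":0,"ax":0,"ay":0,"az":0,"hand":42},{"x":-2,"y":-11.4,"z":0,"ax":0,"ay":0,"az":0,"hand":42},{"x":-2,"y":-11.4,"z":0,"ax":0,"ay":0,"az":0,"hand":42}]'
python3 go.py 608.6 285 49 0
python3 - <<'E'
from h import *
s=save('scene','s6.png'); cv2.imwrite('pics/c7.png',cv2.resize(s['frame'][150:350,420:580],(480,600))[:,:,::-1])
for p in([608,285,195-18],[608,285,130-4]): print((proj(s,p)-[420,150])*3)
E
```

```text
time: 19.55
position: [608.8, 275.8, 166.8]
orientation: [180.0, 0.0, 0.1]
force: [-0.7, -0.0, -1.1]
finger_gap: 47.1
finger_force: 62.1
time: 19.92
position: [608.5, 284.1, 166.8]
orientation: [180.0, 0.0, -0.0]
force: [-0.6, -0.4, -0.2]
finger_gap: 47.3
finger_force: 62.1
t 19.93 pos [608.5 284.1 166.8] [180.   0.  -0.] F [-0.6 -0.4 -0.2] gap 47.3 62.1 q [ 20.  37.  75.  -0.  68. 110.]
shift [  0.2  -1.  117.8] turn [ 0.     0.    -0.001]
[309.88232431 186.11437718]
[280.08103239 274.24994884]
```

View pics/c7.png

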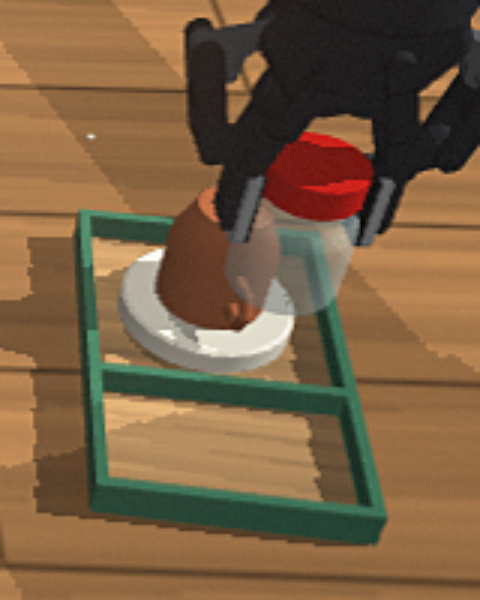

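The jar hangs upright, with its bottom at crop (285,300). I'll lower it into the small compartment.

```bash
python3 -m crank '[{"x":0,"y":-1,"z":20,"ax":0,"ay":0,"az":0,"hand":42},{"x":0,"y":-1,"z":50,"ax":0,"ay":0,"az":0,"hand":42},{"x":0,"y":-1,"z":80,"ax":0,"ay":0,"az":0,"hand":42},{"x":0,"y":-1,"z":102,"ax":0,"ay":0,"az":0,"hand":42},{"x":0,"y":-1,"z":112,"ax":0,"ay":0,"az":0,"hand":42},{"x":0,"y":-1,"z":116,"ax":0,"ay":0,"az":0,"hand":42},{"x":0,"y":-1,"z":116.5,"ax":0,"ay":0,"az":0,"hand":42},{"x":0,"y":-1,"z":116.5,"ax":0,"ay":0,"az":0,"hand":42}]';python3 go.py 608.6 285 49 0
```

```text
time: 20.98
position: [608.7, 286.0, 51.1]
orientation: [-180.0, -0.1, -0.0]
force: [0.0, 0.4, -1.4]
finger_gap: 47.6
finger_force: 62.1
t 20.98 pos [608.7 286.   51.1] [-1.8e+02 -1.0e-01 -0.0e+00] F [ 0.   0.4 -1.4] gap 47.6 62.1 q [ 20.  44.  80.   0.  56. 110.]
shift [-0.1  1.   2.1] turn [-0.    -0.001 -0.   ]
```

```bash
python3 -m crank '[{"x":0,"y":0.5,"z":1.2,"ax":0,"ay":0,"az":0,"hand":42},{"x":0,"y":0.5,"z":2.3,"ax":0,"ay":0,"az":0,"hand":42},{"x":0,"y":0.5,"z":2.3,"ax":0,"ay":0,"az":0,"hand":54},{"x":0,"y":0.5,"z":2,"ax":0,"ay":0,"az":0,"hand":68},{"x":0,"y":0.5,"z":2,"ax":0,"ay":0,"az":0,"hand":68},{"x":0,"y":0.5,"z":-15,"ax":0,"ay":0,"az":0,"hand":68},{"x":0,"y":0.5,"z":-60,"ax":0,"ay":0,"az":0,"hand":68},{"x":0,"y":0.5,"z":-105,"ax":0,"ay":0,"az":0,"hand":84},{"x":0,"y":0.5,"z":-105,"ax":0,"ay":0,"az":0,"hand":84}]'; python3 go.py 565.5 -9.6 140 5.5
```

```text
time: 22.1
position: [610.3, 286.2, 160.3]
orientation: [-179.9, -0.4, -0.0]
force: [0.6, -0.4, -0.7]
finger_gap: 84.0
finger_force: 0.0
t 22.1 pos [610.3 286.2 160.3] [-179.9   -0.4   -0. ] F [ 0.6 -0.4 -0.7] gap 84.0 0.0 q [ 20.  37.  75.   0.  67. 110.]
shift [-44.9 295.8  19.3] turn [-0.002 -0.007 -0.096]
```

```bash
python3 -m crank '[{"x":-44,"y":295.5,"z":10,"ax":0,"ay":0,"az":-0.096,"hand":84},{"x":-44,"y":295.5,"z":10,"ax":0,"ay":0,"az":-0.096,"hand":84},{"x":-44,"y":295.5,"z":10,"ax":0,"ay":0,"az":-0.096,"hand":84},{"x":-44,"y":295.5,"z":10,"ax":0,"ay":0,"az":-0.096,"hand":84},{"x":-44,"y":295.5,"z":20,"ax":0,"ay":0,"az":-0.096,"hand":84},{"x":-44,"y":295.5,"z":20,"ax":0,"ay":0,"az":-0.096,"hand":84},{"x":-44,"y":295.5,"z":20,"ax":0,"ay":0,"az":-0.096,"hand":84},{"x":-44,"y":295.5,"z":20,"ax":0,"ay":0,"az":-0.096,"hand":84},{"x":-44,"y":295.5,"z":20,"ax":0,"ay":0,"az":-0.096,"hand":84}]'; python3 go.py 565.5 -9.6 60 5.5
python3 - <<'E'
from h import *
t=save('top','t7.png');s=save('scene','s7.png')
a=cv2.resize(t['frame'][170:310,120:230],(314,400)); b=cv2.resize(s['frame'][130:350,200:580],(480,278));c=cv2.resize(s['frame'][170:300,250:360],(254,300))
o=np.zeros((578,794,3),np.uint8); o[:400,:314]=a; o[:278,314:]=b; o[278:578,314:568]=c; cv2.imwrite('pics/c8.png',o[:,:,::-1])
E
```

```text
time: 23.22
position: [564.4, -9.2, 135.4]
orientation: [180.0, -0.0, 5.6]
force: [-0.1, 0.1, -0.3]
finger_gap: 83.8
finger_force: 0.0
t 23.23 pos [564.4  -9.2 135.4] [180.   -0.    5.6] F [-0.1  0.1 -0.3] gap 83.8 0.0 q [-7. 31. 93.  0. 56. 77.]
shift [ 1.   0.5 75.4] turn [ 0.    -0.     0.001]
```

View pics/c8.png

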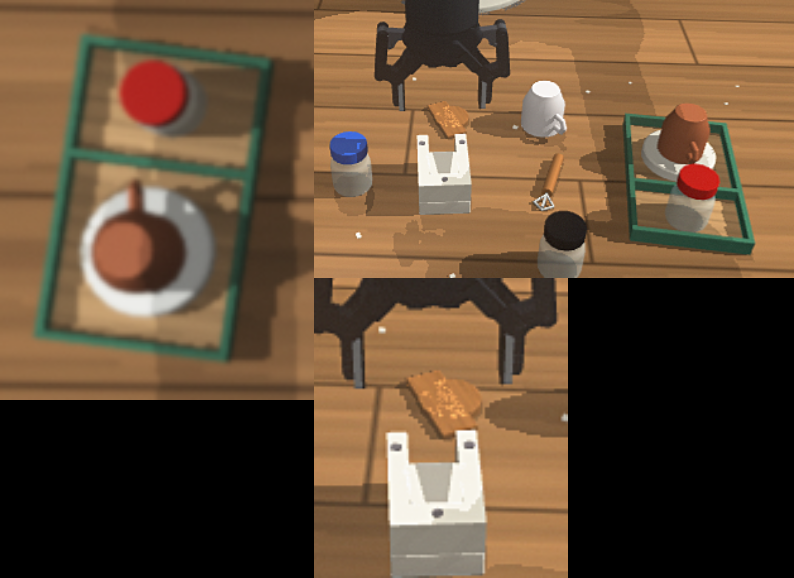

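The red jar is upright in the small compartment. The mould's near top edge is centred at crop (437,523), and I'll check it against the jaw.

```bash
python3 - <<'E'
from meas import *
s=load('s7.png'); t=load('t7.png'); t0=load('top0.png')
print(onz(s,250+123/2.309,170+245/2.308,50).round(1), 'far tips',onz(s,250+(396-314)/2.309,170+(433-278)/2.308,50).round(1),onz(s,250+(467-314)/2.309,170+(432-278)/2.308,50).round(1))
f=proj(s,[564.4,-9.2,118]); print('finger mid pred u',f,'seen',250+(433-314)/2.309)
E
```

```text
[612.1  -3.3  50. ] far tips [525.1 -35.3  50. ] [521.6  13.6  50. ]
finger mid pred u [300.84168703 219.6822901 ] seen 301.5374621048073
```

```bash
python3 -m crank '[{"x":5,"y":0,"z":35,"ax":0,"ay":0,"az":0,"hand":84},{"x":5,"y":0,"z":65,"ax":0,"ay":0,"az":0,"hand":84},{"x":5,"y":0,"z":85,"ax":0,"ay":0,"az":0,"hand":84},{"x":5,"y":0,"z":100,"ax":0,"ay":0,"az":0,"hand":84},{"x":5,"y":0,"z":107,"ax":0,"ay":0,"az":0,"hand":84},{"x":5,"y":0,"z":107,"ax":0,"ay":0,"az":0,"hand":84},{"x":5,"y":0,"z":107,"ax":0,"ay":0,"az":0,"hand":76},{"x":5,"y":0,"z":107,"ax":0,"ay":0,"az":0,"hand":70},{"x":5,"y":0,"z":107,"ax":0,"ay":0,"az":0,"hand":64},{"x":5,"y":0,"z":107,"ax":0,"ay":0,"az":0,"hand":54},{"x":5,"y":0,"z":107,"ax":0,"ay":0,"az":0,"hand":54},{"x":5,"y":0,"z":107,"ax":0,"ay":0,"az":0,"hand":54}]'; python3 go.py 516.5 -295 160 -8.6
```

```text
time: 24.82
position: [569.4, -9.4, 28.9]
orientation: [-180.0, -0.0, 5.5]
force: [-2.0, 4.5, 11.7]
finger_gap: 61.7
finger_force: 65.3
t 24.82 pos [569.4  -9.4  28.9] [-180.    -0.     5.5] F [-2.   4.5 11.7] gap 61.7 65.3 q [-7. 41. 96.  0. 43. 78.]
shift [ -79.9  279.2 -131.2] turn [-0.    -0.001  0.246]
```

```bash
python3 -m crank '[{"x":0,"y":0,"z":-10,"ax":0,"ay":0,"az":0,"hand":54},{"x":0,"y":0,"z":-35,"ax":0,"ay":0,"az":0,"hand":54},{"x":0,"y":0,"z":-65,"ax":0,"ay":0,"az":0,"hand":54},{"x":0,"y":0,"z":-100,"ax":0,"ay":0,"az":0,"hand":54},{"x":0,"y":0,"z":-125,"ax":0,"ay":0,"az":0,"hand":54},{"x":-5,"y":17,"z":-131,"ax":0,"ay":0,"az":0.02,"hand":54},{"x":-14,"y":50,"z":-131,"ax":0,"ay":0,"az":0.05,"hand":54},{"x":-26,"y":90,"z":-131,"ax":0,"ay":0,"az":0.09,"hand":54},{"x":-37,"y":130,"z":-131,"ax":0,"ay":0,"az":0.13,"hand":54},{"x":-49,"y":170,"z":-131,"ax":0,"ay":0,"az":0.17,"hand":54},{"x":-60,"y":210,"z":-131,"ax":0,"ay":0,"az":0.2,"hand":54},{"x":-69,"y":242,"z":-131,"ax":0,"ay":0,"az":0.23,"hand":54}]'
python3 go.py 516.5 -295 160 -8.6
```

```text
time: 26.32
position: [522.2, -259.4, 158.5]
orientation: [-180.0, 0.1, -7.8]
force: [0.6, -0.4, -3.1]
finger_gap: 61.1
finger_force: 66.7
t 26.32 pos [ 522.2 -259.4  158.5] [-1.8e+02  1.0e-01 -7.8e+00] F [ 0.6 -0.4 -3.1] gap 61.1 66.7 q [-32.  31.  89.  -0.  60.  66.]
shift [-0.8 36.1 -1.5] turn [-0.     0.001  0.013]
```

```bash
python3 -m crank '[{"x":0,"y":25,"z":0,"ax":0,"ay":0,"az":0.013,"hand":54},{"x":-1,"y":36,"z":0,"ax":0,"ay":0,"az":0.013,"hand":54},{"x":-1,"y":36,"z":0,"ax":0,"ay":0,"az":0.013,"hand":54},{"x":-1,"y":36,"z":0,"ax":0,"ay":0,"az":0.013,"hand":54}]'
python3 go.py 516.5 -295 35 -8.6
python3 - <<'E'
from h import *
s=save('scene','s8.png');t=save('top','t8.png'); cv2.imwrite('pics/c9.png',np.hstack([cv2.resize(s['frame'][120:330,30:230],(480,504)),cv2.resize(t['frame'][160:310,400:520],(320,504))[:,:,:]])[:,:,::-1])
E
```

```text
time: 26.82
position: [517.8, -291.8, 159.1]
orientation: [-180.0, 0.0, -8.4]
force: [0.7, 0.6, -3.3]
finger_gap: 61.0
finger_force: 66.6
t 26.82 pos [ 517.8 -291.8  159.1] [-180.     0.    -8.4] F [ 0.7  0.6 -3.3] gap 61.0 66.6 q [-35.  31.  87.   0.  61.  63.]
shift [ -0.7   3.4 124.1] turn [-0.     0.001  0.003]
```

View pics/c9.png

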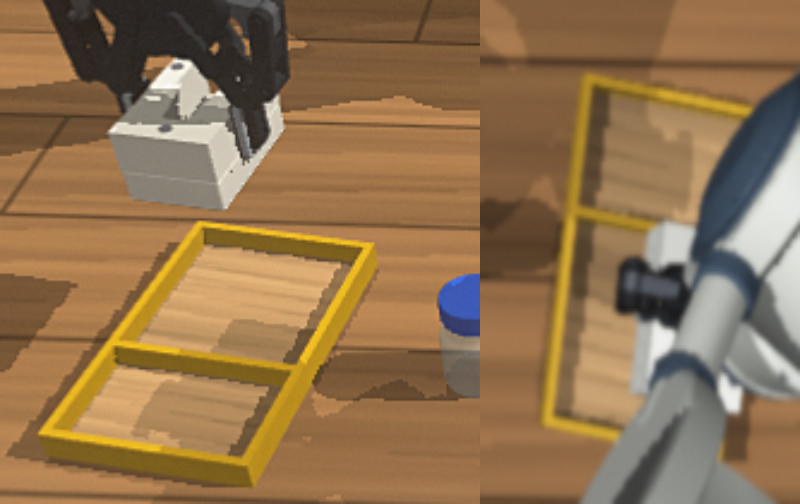

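The mould hangs level over the large compartment. I'll lower it.

```bash
python3 -m crank '[{"x":-0.7,"y":3.4,"z":20,"ax":0,"ay":0,"az":0.003,"hand":54},{"x":-0.7,"y":3.4,"z":50,"ax":0,"ay":0,"az":0.003,"hand":54},{"x":-0.7,"y":3.4,"z":80,"ax":0,"ay":0,"az":0.003,"hand":54},{"x":-0.7,"y":3.4,"z":105,"ax":0,"ay":0,"az":0.003,"hand":54},{"x":-0.7,"y":3.4,"z":117,"ax":0,"ay":0,"az":0.003,"hand":54},{"x":-0.7,"y":3.4,"z":122,"ax":0,"ay":0,"az":0.003,"hand":54},{"x":-0.7,"y":3.4,"z":123,"ax":0,"ay":0,"az":0.003,"hand":54},{"x":-0.7,"y":3.4,"z":123,"ax":0,"ay":0,"az":0.003,"hand":54}]';python3 go.py 516.5 -295 35 -8.6
```

```text
time: 27.92
position: [517.1, -296.1, 37.0]
orientation: [180.0, -0.1, -8.6]
force: [-0.1, 0.6, -3.1]
finger_gap: 61.3
finger_force: 66.6
t 27.93 pos [ 517.1 -296.1   37. ] [ 1.8e+02 -1.0e-01 -8.6e+00] F [-0.1  0.6 -3.1] gap 61.3 66.6 q [-36.  41.  92.   0.  47.  63.]
shift [-0.7 -1.   2. ] turn [ 0.    -0.001 -0.   ]
```

```bash
python3 -m crank '[{"x":0,"y":0,"z":1.2,"ax":0,"ay":0,"az":0,"hand":54},{"x":0,"y":0,"z":2.3,"ax":0,"ay":0,"az":0,"hand":54},{"x":0,"y":0,"z":2.3,"ax":0,"ay":0,"az":0,"hand":64},{"x":0,"y":0,"z":1.5,"ax":0,"ay":0,"az":0,"hand":72},{"x":0,"y":0,"z":1.5,"ax":0,"ay":0,"az":0,"hand":72},{"x":0,"y":0,"z":-15,"ax":0,"ay":0,"az":0,"hand":72},{"x":0,"y":0,"z":-60,"ax":0,"ay":0,"az":0,"hand":72},{"x":0,"y":0,"z":-110,"ax":0,"ay":0,"az":0,"hand":76},{"x":0,"y":0,"z":-110,"ax":0,"ay":0,"az":0,"hand":76}]'; python3 go.py 564 -122 140 -8.6
```

```text
time: 29.05
position: [518.4, -297.1, 151.1]
orientation: [179.8, -0.4, -8.6]
force: [-0.6, 0.0, -0.4]
finger_gap: 76.1
finger_force: 0.0
t 29.05 pos [ 518.4 -297.1  151.1] [179.8  -0.4  -8.6] F [-0.6  0.  -0.4] gap 76.1 0.0 q [-36.  32.  88.  -0.  60.  63.]
shift [  18.8 -180.    10.6] turn [ 0.003 -0.007  0.   ]
```

```bash
python3 -m crank '[{"x":18,"y":-180,"z":8,"ax":0,"ay":0,"az":0,"hand":76},{"x":18,"y":-180,"z":8,"ax":0,"ay":0,"az":0,"hand":76},{"x":18,"y":-180,"z":8,"ax":0,"ay":0,"az":0,"hand":76},{"x":18,"y":-180,"z":8,"ax":0,"ay":0,"az":0,"hand":76},{"x":18,"y":-180,"z":8,"ax":0,"ay":0,"az":0,"hand":76},{"x":18,"y":-180,"z":8,"ax":0,"ay":0,"az":0,"hand":76},{"x":18,"y":-180,"z":8,"ax":0,"ay":0,"az":0,"hand":76}]'; python3 go.py 563.5 -121.5 42 -8.6
python3 - <<'E'
from h import *
s=save('scene','s9.png');t=save('top','t9.png'); cv2.imwrite('pics/c10.png',np.hstack([cv2.resize(s['frame'][120:330,30:260],(480,438)),cv2.resize(t['frame'][160:310,410:520],(320,438))[:,:,:]])[:,:,::-1])
E
```

```text
time: 29.92
position: [561.2, -121.6, 138.3]
orientation: [180.0, 0.0, -8.7]
force: [0.5, 0.2, -0.3]
finger_gap: 76.1
finger_force: 0.0
t 29.93 pos [ 561.2 -121.6  138.3] [180.    0.   -8.7] F [ 0.5  0.2 -0.3] gap 76.1 0.0 q [-18.  32.  91.  -0.  57.  81.]
shift [ 2.2 -0.5 96.3] turn [ 0.     0.    -0.002]
```

View pics/c10.png

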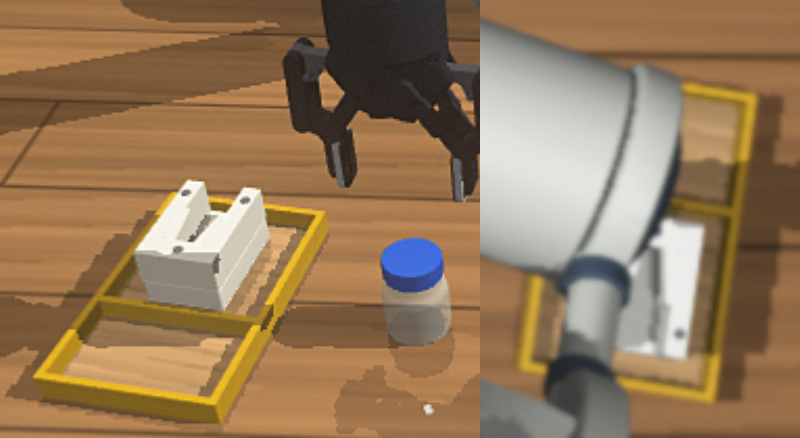

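The mould sits flat, hollow up, in the large compartment. Now the blue jar.

```bash
python3 -m crank '[{"x":2,"y":-0.5,"z":35,"ax":0,"ay":0,"az":0,"hand":76},{"x":2,"y":-0.5,"z":65,"ax":0,"ay":0,"az":0,"hand":76},{"x":2,"y":-0.5,"z":88,"ax":0,"ay":0,"az":0,"hand":76},{"x":2,"y":-0.5,"z":96,"ax":0,"ay":0,"az":0,"hand":76},{"x":2,"y":-0.5,"z":96,"ax":0,"ay":0,"az":0,"hand":76},{"x":2,"y":-0.5,"z":96,"ax":0,"ay":0,"az":0,"hand":66},{"x":2,"y":-0.5,"z":96,"ax":0,"ay":0,"az":0,"hand":58},{"x":2,"y":-0.5,"z":96,"ax":0,"ay":0,"az":0,"hand":52},{"x":2,"y":-0.5,"z":96,"ax":0,"ay":0,"az":0,"hand":42},{"x":2,"y":-0.5,"z":96,"ax":0,"ay":0,"az":0,"hand":42},{"x":2,"y":-0.5,"z":96,"ax":0,"ay":0,"az":0,"hand":42}]'; python3 go.py 616.3 -310 165 -8.6
```

```text
time: 31.4
position: [563.9, -120.7, 43.3]
orientation: [180.0, -0.1, -8.6]
force: [-3.6, -0.9, 15.8]
finger_gap: 47.3
finger_force: 59.5
t 31.4 pos [ 563.9 -120.7   43.3] [ 1.8e+02 -1.0e-01 -8.6e+00] F [-3.6 -0.9 15.8] gap 47.3 59.5 q [-18.  40.  95.  -0.  45.  81.]
shift [  80.3  179.4 -121.6] turn [ 0.    -0.001 -0.   ]
```

```bash
python3 -m crank '[{"x":0,"y":0,"z":-12,"ax":0,"ay":0,"az":0,"hand":42},{"x":0,"y":0,"z":-40,"ax":0,"ay":0,"az":0,"hand":42},{"x":0,"y":0,"z":-75,"ax":0,"ay":0,"az":0,"hand":42},{"x":0,"y":0,"z":-105,"ax":0,"ay":0,"az":0,"hand":42},{"x":7,"y":15,"z":-121,"ax":0,"ay":0,"az":0,"hand":42},{"x":22,"y":50,"z":-121,"ax":0,"ay":0,"az":0,"hand":42},{"x":40,"y":90,"z":-121,"ax":0,"ay":0,"az":0,"hand":42},{"x":58,"y":130,"z":-121,"ax":0,"ay":0,"az":0,"hand":42},{"x":74,"y":165,"z":-121,"ax":0,"ay":0,"az":0,"hand":42},{"x":80,"y":179,"z":-121,"ax":0,"ay":0,"az":0,"hand":42},{"x":80,"y":179,"z":-121,"ax":0,"ay":0,"az":0,"hand":42},{"x":80,"y":179,"z":-121,"ax":0,"ay":0,"az":0,"hand":42}]'
python3 go.py 616.3 -310 49.3 -8.6
python3 - <<'E'
from h import *
s=save('scene','s10.png');t=save('top','t10.png'); cv2.imwrite('pics/c11.png',np.hstack([cv2.resize(s['frame'][120:330,30:230],(480,504)),cv2.resize(t['frame'][160:310,400:520],(320,504))[:,:,:]])[:,:,::-1])
E
```

```text
time: 32.9
position: [615.5, -308.2, 163.3]
orientation: [-180.0, 0.0, -8.6]
force: [-0.6, -0.3, -1.2]
finger_gap: 46.8
finger_force: 62.7
t 32.9 pos [ 615.5 -308.2  163.3] [-180.     0.    -8.6] F [-0.6 -0.3 -1.2] gap 46.8 62.7 q [-32.  38.  73.   0.  70.  67.]
shift [  1.2   1.7 114. ] turn [-0.001  0.001  0.   ]
```

View pics/c11.png

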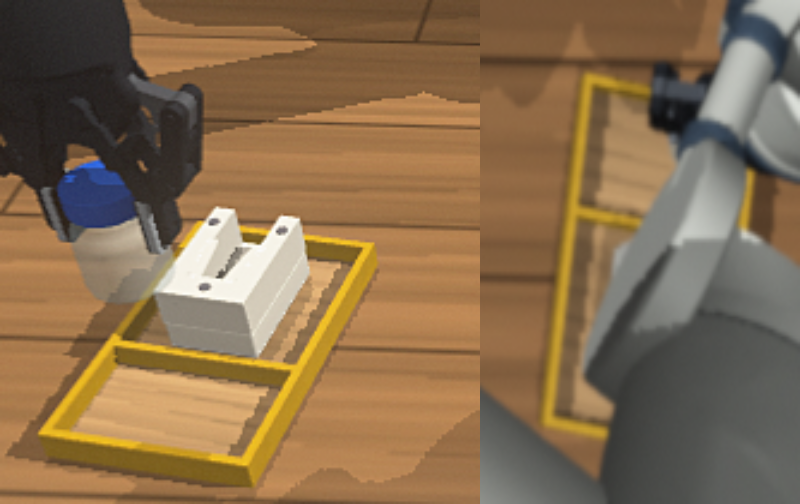

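```bash
python3 - <<'E'
from h import *
s=load('s10.png')
P=np.array([[115,347],[296,370],[247,464],[45,437]])
print([onz(s,30+a/2.4,120+b/2.4,20)[:2].round() for a,b in P])
c=load('top0.png'); print([proj(c,[x,y,20]).round() for x,y in((616,-310),(608.6,285),(511,-294))])
E
```

```text
[array([ 572., -360.]), array([ 588., -237.]), array([ 669., -246.]), array([ 653., -374.])]
[array([469., 208.]), array([178., 206.]), array([462., 259.])]
```

```bash
python3 -m crank '[{"x":1.5,"y":0,"z":20,"ax":0,"ay":0,"az":0,"hand":42},{"x":1.5,"y":0,"z":50,"ax":0,"ay":0,"az":0,"hand":42},{"x":1.5,"y":0,"z":80,"ax":0,"ay":0,"az":0,"hand":42},{"x":1.5,"y":0,"z":100,"ax":0,"ay":0,"az":0,"hand":42},{"x":1.5,"y":0,"z":109,"ax":0,"ay":0,"az":0,"hand":42},{"x":1.5,"y":0,"z":112.5,"ax":0,"ay":0,"az":0,"hand":42},{"x":1.5,"y":0,"z":112.5,"ax":0,"ay":0,"az":0,"hand":42},{"x":1.5,"y":0,"z":112.5,"ax":0,"ay":0,"az":0,"hand":42}]';python3 go.py 617 -309 49.3 -8.6
```

```text
time: 34.0
position: [617.7, -309.9, 51.7]
orientation: [180.0, -0.1, -8.6]
force: [-0.1, -0.5, -1.5]
finger_gap: 47.1
finger_force: 62.7
t 34.0 pos [ 617.7 -309.9   51.7] [ 1.8e+02 -1.0e-01 -8.6e+00] F [-0.1 -0.5 -1.5] gap 47.1 62.7 q [-32.  46.  77.   0.  58.  67.]
shift [-0.9 -0.8  2.4] turn [ 0.001 -0.001 -0.   ]
```

```bash
python3 -m crank '[{"x":0,"y":0,"z":1.4,"ax":0,"ay":0,"az":0,"hand":42},{"x":0,"y":0,"z":2.6,"ax":0,"ay":0,"az":0,"hand":42},{"x":0,"y":0,"z":2.6,"ax":0,"ay":0,"az":0,"hand":54},{"x":0,"y":0,"z":2,"ax":0,"ay":0,"az":0,"hand":68},{"x":0,"y":0,"z":2,"ax":0,"ay":0,"az":0,"hand":68},{"x":0,"y":0,"z":-15,"ax":0,"ay":0,"az":0,"hand":68},{"x":0,"y":0,"z":-60,"ax":0,"ay":0,"az":0,"hand":68},{"x":0,"y":0,"z":-110,"ax":0,"ay":0,"az":0,"hand":68},{"x":0,"y":0,"z":-155,"ax":0,"ay":0,"az":0,"hand":68}]'
python3 -m crank '[{"x":-60,"y":0,"z":-20,"ax":0,"ay":0,"az":0,"hand":68},{"x":-100,"y":-60,"z":-50,"ax":0,"ay":0,"az":0,"hand":68},{"x":-120,"y":-120,"z":-50,"ax":0,"ay":0,"az":0,"hand":68},{"x":-140,"y":-180,"z":-50,"ax":0,"ay":0,"az":0,"hand":68},{"x":-140,"y":-240,"z":-50,"ax":0,"ay":0,"az":0,"hand":68},{"x":-140,"y":-270,"z":-50,"ax":0,"ay":0,"az":0,"hand":68},{"x":-140,"y":-270,"z":-50,"ax":0,"ay":0,"az":0,"hand":68}]'
python3 - <<'E'
from h import *
s=save('scene','s11.png');t=save('top','t11.png'); cv2.imwrite('pics/c12.png',np.vstack([cv2.resize(s['frame'][140:360,30:580],(750,300)),cv2.resize(t['frame'][140:310,100:525],(750,300))])[:,:,::-1])
E
```

```text
time: 35.12
position: [617.4, -309.7, 209.0]
orientation: [180.0, -0.1, -8.6]
force: [-0.7, -0.3, 0.1]
finger_gap: 68.1
finger_force: 0.0
time: 36.0
position: [519.3, -19.2, 257.0]
orientation: [-180.0, -0.1, -8.4]
force: [-0.7, -0.6, -0.0]
finger_gap: 68.0
finger_force: 0.0
```

View pics/c12.png

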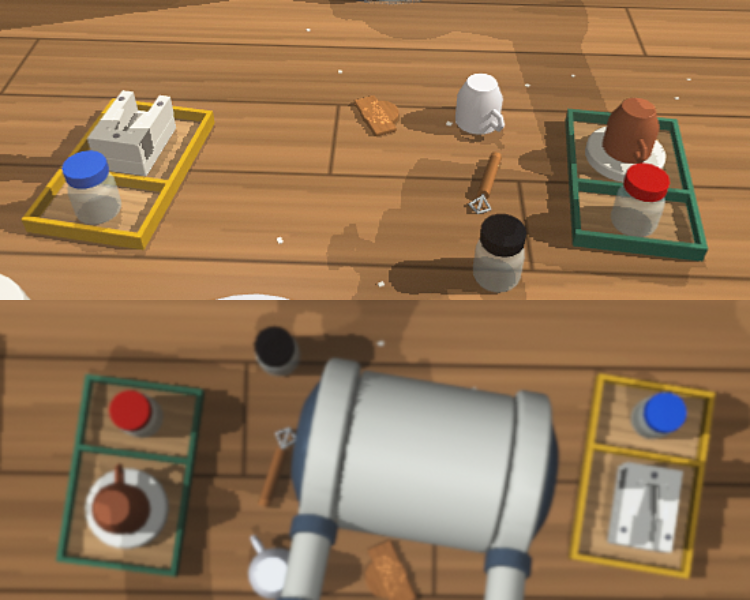

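Both kits are complete and upright in their compartments. The white cup and black-capped jar have not moved, and the robot is clear of everything.

```bash
python3 -c "
from workcell import ctrl
print(ctrl.finish_job())"
```

```text
the job is handed in; nothing more can be done
None
```

I made up both kits in the order asked and handed the job in at about 36 s; the last pictures show everything in place, but the hand-in gave no verdict.

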